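# Load the pump cartridge under the spring flap of a fog machine

### The arm

A 6-joint arm with a two-finger parallel gripper is mounted at the origin on the work surface. World frame = base frame: x ahead of the robot, y to its left, z up, the work surface at z = 0. Lengths are in m, angles in rad, forces in N, time in s.
With the tool pointing down it reaches from about 0.3 to 0.875 m from the base axis. Payload 6.4 kg.
Tool frame: the origin (TCP) lies between the finger pads; the fingertips stand 19 mm ahead of it and the grasp point (between the pads) is the TCP (ctrl.tips_ahead is the z of the fingertips in the tool frame, in m); z points along the fingers, y is the line along which they close (so a half turn about z gives the same grasp; the last joint's range is limited). The gripper opens to 85 mm and grips with 20 to 120 N. Pads are 22 mm wide; open, the fingers measure 114 mm over their backs; the gripper's body (76 mm by 85 mm) begins 54 mm behind the grasp point. The pads swing forward as they close: fully open they stand 13 mm farther back than shut.
Start: joints at [0.96, 0.181, 1.607, -0, 1.354, -0.206], TCP at [0.226, 0.529, 0.25] pointing down, gripper open.
Joint ranges: [-2.99, 2.99], [-0.89, 2.07], [0.3, 2.58], [-1.14, 4.28], [0, 2.63], [-3.12, 3.12]. Speed limits (rad/s): [2.57, 2.57, 3.01, 3.14, 3.14, 3.14].

### API

Orientations are given as a unit quaternion [w, x, y, z].
In Python, from bench import readout, vision, ctrl gives the robot as it stands.
- The arm moves only by the tool play_rows, never from a script. Its arguments are lists of equal length, an entry for each row: "xyz": the shift along the tool's x, y, z in mm, a list of three; "rot": the turn, a rotation vector about the tool's x, y, z in rad, a list of three; "grip": the opening, from 0 (shut) to 1 (fully open). In form: {"xyz": [[x, y, z], ...], "rot": [[rx, ry, rz], ...], "grip": [grip, ...]}. A call has exactly 10 rows; each row is the pose to reach, as a shift and turn from the pose commanded when the call began, along the tool's axes at that moment; what a row does not reach only later rows make up. A row lasts 1/8 s, in which the tool goes at most 62.5 mm and 10.7 degrees, less where a joint would pass 70% of its speed; a pose out of reach is approached as far as the arm can. A call with a gripper value outside its range is refused whole. The fingers move at their own pace and stop on an object; the grip force is fixed at half the most. Time passes only in rows, so rows that repeat a pose let the fingers close, or fill a call up. It gives the time, the measured TCP pose, the force, the opening and the grip force at its end, in the units of the state.
- readout.get_obs(): the state, without advancing time (a new reading comes with each control period).
- vision.camera(name): name is "scene" or "top" or "wrist"; returns a dict with "color" (480x640x3 uint8, red, green, blue), "depth" (480x640 float32, m along the optical axis (not along the pixel's ray), 0 where there is no reading), "camera_matrix" (3x3 intrinsics, pixels), "k1" (the pictures are not rectified: a ray, as slopes to the right and down, at radius r is drawn at 1 + k1 r^2 times it, then the intrinsics apply), "extrinsics" (4x4, takes a point from camera to world coordinates); the wrist camera has in their place "hand_eye" (4x4, takes a point from camera to tool coordinates, whose origin is the TCP and whose axes are the flange's). Camera axes: x right, y down, z forward; pixel columns grow to the right and rows downward; lengths in m; the calibration is good to about 2 mm. A picture is of the moment at which its call begins: read the wrist's pose just before it.
- ctrl.hand_in(): hands the job in; it is judged then, once.
The state is a dict: "time_s": time; "q": joint angles; "dq": joint speeds; "joint_efforts": joint torques, N m; "eef_pos": TCP position; "eef_rot": TCP orientation; "wrist_force": force on the tool from outside, world axes, zero at the start; "torque": the same for the moment, N m; "opening": opening from 0.0 (shut) to 1.0 (fully open); "grasp_force": force on a finger pad.
Only numpy, scipy, OpenCV 4.12 (cv2) and the standard library are available. Lean on these libraries where they do the work, as an engineer would, in place of code of your own. Each camera call takes 0.05 s, during which the arm holds its last target. There are 200 camera calls.

### The job

Press down the orange bar with one fingertip to hold the spring-closed white flap open, and with the other fingertip push the blue pump cartridge by its brass pad along its channel, under the flap, until it is fully home against the end stop. Then let the flap spring shut behind it and move clear. Only push the cartridge, never lift or tip it, and leave the pink flask, the screwdriver and the brass nozzle where they are.

Things in the scene. Friction and masses are not known exactly. Their poses are not given: they have to be found in the camera images.
- chassis: Opened fog-machine chassis, fixed: low dark-steel tray, its x from -165 to 160 mm, y from 8 to 156, walls 36 high. Origin on the bench straight below the flap's hinge line (along its x axis, at y = 0, z = 28), level with the flap's skirt (x = 0). z up, x = direction in which the cartridge is pushed. Heater tube to z = 50 at y 95 to 135; hinge brackets to z = 34 at x = -19 and 68, y -4 to 12
- home (a point): Point on the channel floor where the cartridge's origin lies when fully home: chassis x = 28.5, y = 32, z = 15 mm. The channel runs along chassis x, centred on y = 32, between low rails 36 apart (inner faces) with tops at z = 21. The end stop's face is 22.5 mm beyond this point (chassis x = 51)
- flap (a joint): Angle of white flap and orange bar (rad): 0 shut, grows as the bar is pressed and the flap rises, stop at 0.7. A spring closes it (about 1.5 N at the bar to start, 5 N at 0.6). From 0.4 the cartridge passes freely under it
- skirt (a point): Middle of the lower edge of the flap's skirt, moving with the flap: when shut at chassis x = -1.5, y = 35, z = 41 mm. The skirt spans y 20 to 50; shut, it blocks the cartridge's block but leaves room above its stem and pad. The flap's top plate covers chassis x -3 to 60, y -2 to 58, at z = 52 to 55
- bar_top (a point): Middle of the upper face of the orange bar, moving with the flap. Bar 155 mm long (chassis x -155 to 0), 18 wide, 6 thick, parallel to the channel at chassis y = -34, free air below. Upper face at z = 42 when shut (outer edge high), 28 at 0.4 rad, 21 at 0.6, 17.5 at 0.7; y stays within 3 mm. Press anywhere along it; a fingertip can slide along it. At 0.6 rad the tip on it is level with the brass pad
- cartridge: Loose pump cartridge, 0.16 kg or so, standing in the channel in front of the flap, its axes parallel to the chassis axes. Origin: centre of the underside of its blue block, which is 45 (x) by 34 (y) by 32 (z) mm. Behind the block (-x) a thin brass stem ends in the push pad
- push_pad (a point): Centre of the rear (-x) face of the brass push pad: 58.5 mm behind the cartridge origin, 10 mm above its underside. The pad is 24 wide (y), 20 high, 5 thick. When the cartridge is home the pad still stands 30 mm in front of the skirt
- flask: Bystander: closed pink flask with red cap, 48 diameter, 105 tall, standing on the bench on the bar's side. Origin: centre of its underside
- driver: Bystander: screwdriver with red handle, about 170 long, lying on the bench on the bar's side. Origin: middle of its underside
- nozzle: Bystander: brass nozzle, 30 diameter, 38 tall, standing on the bench on the far side of the chassis from the bar. Origin: centre of its underside
There are look-alikes about, which are no part of the job. What is meant by the cartridge is not black, purple or turquoise, and is the larger of those in its own colour.

How it is judged:
On the way, in this order (a step that is already met when the one before it is completed fails the run):
1. a finger holds the flap open while the cartridge is still in front of it (value of joint flap above 0.35 rad and contact force between the fingers and flap above 0.5 N and x of cartridge in the frame of chassis below -0.02 m), for 0.1 s.
2. the cartridge is pushed home while a finger holds the flap open (value of joint flap above 0.3 rad and contact force between the fingers and flap above 0.5 N and x of cartridge in the frame of chassis above 0.0255 m), for 0.1 s.
At the end, for the whole second after the job is handed in: The cartridge stands flat and at rest in its channel within 3 mm of the end stop, and the flap is shut (under 0.06 rad) behind it (x of cartridge in the frame of chassis above 0.0255 m and y of cartridge in the frame of chassis between 0.028 and 0.036 m and z of cartridge in the frame of chassis below 0.018 m and angle between cartridge's own z axis and vertical below 0.06 rad and linear speed of cartridge below 0.01 m/s and value of joint flap below 0.06 rad); the robot touches nothing.
It fails at once if the cartridge is lifted more than 8 mm (z of cartridge in the frame of chassis above 0.023 m).
It fails at once if the cartridge is tipped (angle between cartridge's own z axis and vertical above 0.25 rad).
It fails at once if the flask is moved more than 15 mm (distance of flask from where it was at the start of the episode above 0.015 m).
It fails at once if the screwdriver is moved more than 15 mm (distance of driver from where it was at the start of the episode above 0.015 m).
It fails at once if the nozzle is moved more than 15 mm (distance of nozzle from where it was at the start of the episode above 0.015 m).
It also fails if it takes over 38 s, if anything falls off the work surface, if the arm or the gripper's body presses on something with over 40 N, if the wrist force passes 120 N, or if a joint passes its speed limit or range.

## Working session

There is one attempt and no reset: what is moved stays moved. The work goes in short steps, Python scripts to look and compute and a tool call to move; the robot and the scene stay as the last step left them, time stands still between calls to the robot, and variables do not carry over. Pictures are saved under pics/ and viewed, at most 10 in all, crops included, and the job is handed in when it is done.

Besides the shell and the picture viewer there is one more tool, called after "Emit:" as name(argument=value, ...) on one line, values as JSON. play_rows: Moves the arm, as the interface text tells. Its arguments: {"type":"object","properties":{"xyz":{"type":"array","items":{"type":"array","items":{"type":"number"}}},"rot":{"type":"array","items":{"type":"array","items":{"type":"number"}}},"grip":{"type":"array","items":{"type":"number"}}},"required":["xyz","rot","grip"]}

```bash
mkdir -p pics
cat > h.py <<'E'
import numpy as np,cv2
from bench import readout,vision,ctrl
from scipy.spatial.transform import Rotation as R
def T_tool(o):
    T=np.eye(4);q=o['eef_rot'];T[:3,:3]=R.from_quat([q[1],q[2],q[3],q[0]]).as_matrix();T[:3,3]=o['eef_pos'];return T
def cam(n):
    o=readout.get_obs();c=vision.camera(n)
    c['T']=c['extrinsics'] if n!='wrist' else T_tool(o)@c['hand_eye']
    return c
def ray(c,uv):
    K=c['camera_matrix'];d=np.array([(uv[0]-K[0,2])/K[0,0],(uv[1]-K[1,2])/K[1,1]]);s=d.copy()
    for _ in range(20): s=d/(1+c['k1']*(s@s))
    return np.array([s[0],s[1],1.])
def onplane(c,uv,z):
    d=c['T'][:3,:3]@ray(c,uv);o=c['T'][:3,3];return o+d*(z-o[2])/d[2]
def depthpt(c,uv):
    z=c['depth'][int(uv[1]),int(uv[0])];return (c['T']@np.append(ray(c,uv)*z,1))[:3]
def save(c,n): cv2.imwrite('pics/'+n,c['color'][:,:,::-1])
E
python3 - <<'E'
from h import *
for n in('top','scene'):
    c=cam(n);save(c,n+'0.png');print(n,c['camera_matrix'].tolist(),c['k1'],np.round(c['T'],3).tolist())
    np.save(n+'.npy',c,allow_pickle=True)
print(readout.get_obs())
E
```

```text
top [[564.2820985606127, 0.0, 325.0006348031496], [0.0, 564.2820985606127, 248.7238170466445], [0.0, 0.0, 1.0]] -0.17603256366095182 [[0.01, -0.999, 0.046, 0.467], [-1.0, -0.01, -0.001, 0.022], [0.001, -0.046, -0.999, 1.215], [0.0, 0.0, 0.0, 1.0]]
scene [[607.7513168925295, 0.0, 321.2495534468599], [0.0, 607.7513168925295, 242.64170455660528], [0.0, 0.0, 1.0]] -0.05642496871962409 [[0.723, 0.412, -0.554, 1.047], [0.69, -0.448, 0.568, -0.531], [-0.014, -0.794, -0.608, 0.629], [0.0, 0.0, 0.0, 1.0]]
{'time_s': 0.1, 'q': array([ 9.59700976e-01,  1.81491333e-01,  1.60788651e+00, -4.25820677e-05,
        1.35382028e+00, -2.06325200e-01]), 'dq': array([-8.69920110e-04, -1.66187136e-03, -1.19615857e-03, -2.06497342e-04,
        6.40573613e-05,  7.28783878e-04]), 'joint_efforts': array([ 4.27439300e-04, -4.45880127e+01, -3.52240312e+01, -2.14581278e-04,
        4.17116506e-03,  2.79077301e-05]), 'eef_pos': array([0.22617481, 0.52814179, 0.24947079]), 'eef_rot': array([-2.99951153e-04,  2.01001725e-01,  9.79590558e-01, -7.44876873e-04]), 'wrist_force': array([-1.04558264e+00,  1.03675490e+00, -5.91925967e-05]), 'torque': array([-0.00458747, -0.05279969, -0.01937016]), 'grasp_force': 0.0, 'opening': 0.9991242583755445}
```

View pics/top0.png

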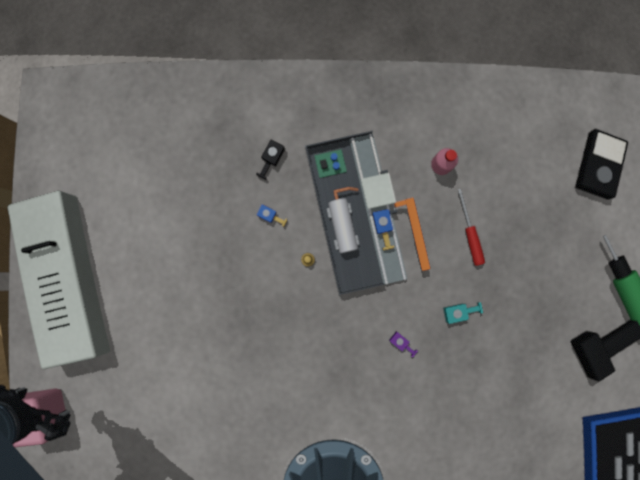

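View pics/scene0.png

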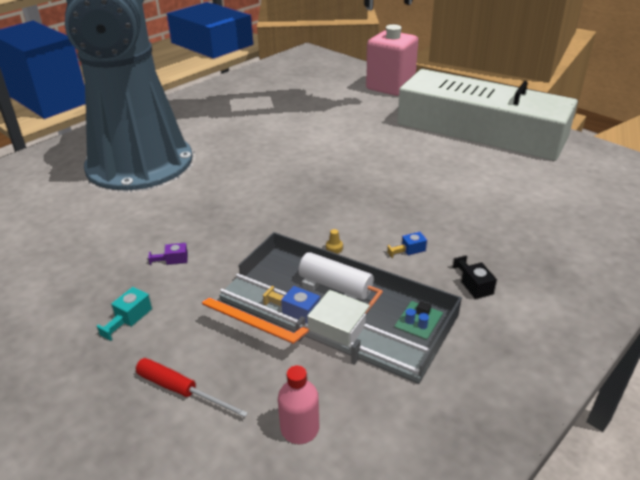

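The top view shows two blue cartridges. The one in the channel at (383,222) is larger, with its brass pad at (388,245). The other, at (267,213), is smaller and lies on the bench. Black (272,155), purple (402,344) and turquoise (460,313) are excluded by colour. The larger one in the channel is the one meant. In the scene view it is at (300,302), in front of the white flap at (337,318), with the orange bar at (255,320).

Run:
```python
from h import *
c=np.load('top.npy',allow_pickle=True).item()
im=c['color'];hsv=cv2.cvtColor(im,cv2.COLOR_RGB2HSV)
def blob(lo,hi,box):
    m=cv2.inRange(hsv,np.array(lo),np.array(hi));k=np.zeros_like(m);x0,y0,x1,y1=box;k[y0:y1,x0:x1]=m[y0:y1,x0:x1]
    cs,_=cv2.findContours(k,0,1);b=max(cs,key=cv2.contourArea);return b,cv2.minAreaRect(b),cv2.contourArea(b)
b,r,a=blob((5,150,120),(18,255,255),(385,190,440,280))
# bar only: rows below 210
p=b[:,0,:];print('bar rect',r,a)
W=np.array([onplane(c,q,0.042)[:2] for q in p.astype(float)])
rr=cv2.minAreaRect((W*1000).astype(np.float32));print('bar mm',rr,cv2.boxPoints(rr))
b,r,a=blob((20,0,150),(60,70,255),(355,165,402,215));print('flap',r,a)
W=np.array([onplane(c,q,0.055)[:2] for q in b[:,0].astype(float)])
rr=cv2.minAreaRect((W*1000).astype(np.float32));print('flap mm',rr,cv2.boxPoints(rr))
for box,n in (((370,200,400,240),'cart'),((250,195,285,232),'other')):
    b,r,a=blob((105,120,80),(125,255,255),box);print(n,r,a)
    W=np.array([onplane(c,q,0.047 if n=='cart' else .03)[:2] for q in b[:,0].astype(float)]);rr=cv2.minAreaRect((W*1000).astype(np.float32));print(rr)
b,r,a=blob((15,80,80),(30,255,255),(378,230,398,255));print('brass',r,a,onplane(c,r[0],.035))
crop=np.hstack([cv2.resize(im[150:300,340:440],(400,600),interpolation=2),cv2.resize(im[150:300,240:340],(400,600),interpolation=2)])
cv2.imwrite('pics/crop1.png',crop[:,:,::-1])
```

```text
bar rect ((417.1026916503906, 233.55824279785156), (73.00371551513672, 18.528057098388672), 67.12633514404297) 514.0
bar mm ((555.5806274414062, -171.18983459472656), (152.90994262695312, 39.37772750854492), 23.16461181640625) [[ 477.54446 -183.16373]
 [ 493.0347  -219.36676]
 [ 633.6168  -159.21594]
 [ 618.1266  -123.01291]]
flap ((389.6950988769531, 187.74392700195312), (28.007057189941406, 5.377913475036621), 77.90524291992188) 49.0
flap mm ((649.365478515625, -111.6438217163086), (58.718284606933594, 11.25113582611084), 12.109969139099121) [[ 619.4795   -112.30266 ]
 [ 621.83984  -123.30342 ]
 [ 679.25146  -110.984985]
 [ 676.8911    -99.98422 ]]
cart ((382.77642822265625, 220.994140625), (22.235374450683594, 16.48671531677246), 77.47119140625) 312.5
((580.508056640625, -98.21401977539062), (46.501827239990234, 34.55858612060547), 12.756105422973633)
other ((266.1000061035156, 213.30001831054688), (15.652474403381348, 12.074766159057617), 26.56505012512207) 171.5
((596.1226806640625, 146.83485412597656), (33.476524353027344, 25.584192276000977), 63.96738815307617)
brass ((388.0, 241.0), (16.0, 10.0), 90.0) 78.0 [ 0.53960813 -0.11058991  0.035     ]
```

View pics/crop1.png

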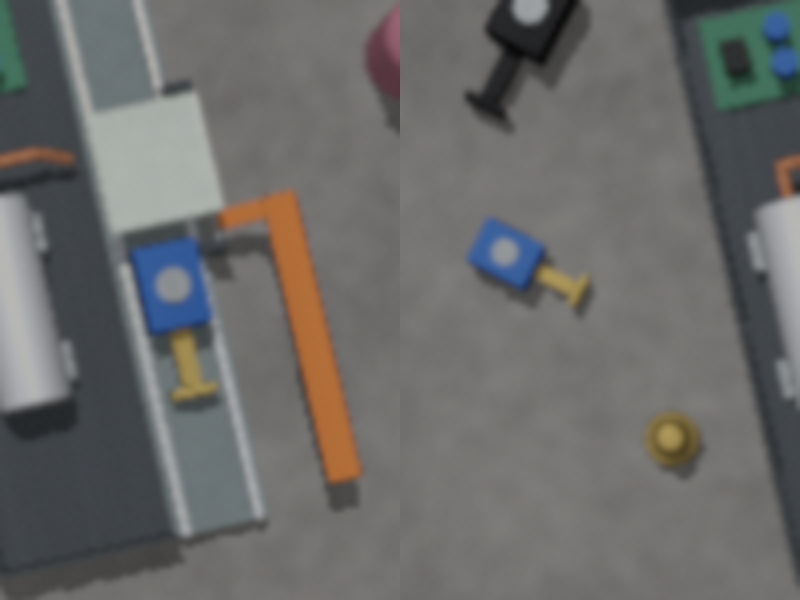

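The crop confirms it. The channel one measures 46 x 34 mm, matching the given 45 x 34, and the bench one measures only 33 x 26 mm. I'll work out the hover move.

```bash
cat >> h.py <<'E'
def rel(xw,yaw_x):
    "shift (mm) and turn to put TCP at world xw, pointing down, tool x along world angle yaw_x"
    T=T_tool(readout.get_obs());x=np.array([np.cos(yaw_x),np.sin(yaw_x),0]);z=np.array([0,0,-1.]);G=np.c_[x,np.cross(z,x),z]
    return np.round(T[:3,:3].T@(np.array(xw)-T[:3,3])*1000,1),np.round(R.from_matrix(T[:3,:3].T@G).as_rotvec(),4)
E
python3 - <<'E'
from h import *
c=cam('wrist');print(np.round(c['hand_eye'],3),c['camera_matrix'][0,0],ctrl.tips_ahead)
t=np.radians(12.5)
print(rel((.51,-.147,.25),t+np.pi));print(rel((.51,-.147,.25),t))
E
```

```text
[[ 0.002 -0.956 -0.292  0.075]
 [ 1.     0.001  0.002 -0.   ]
 [-0.001 -0.292  0.956 -0.123]
 [ 0.     0.     0.     1.   ]] 392.94535985378883 0.019
(array([-5.268e+02, -5.089e+02,  1.000e-01]), array([-0.0012, -0.0007, -0.623 ]))
(array([-5.268e+02, -5.089e+02,  1.000e-01]), array([-9.0000e-04,  1.6000e-03,  2.5186e+00]))
```

Emit:
play_rows(xyz=[[-53, -51, 0], [-105, -102, 0], [-158, -153, 0], [-211, -204, 0], [-263, -254, 0], [-316, -305, 0], [-369, -356, 0], [-421, -407, 0], [-474, -458, 0], [-527, -509, 0]], rot=[[0, 0, -0.06], [0, 0, -0.12], [0, 0, -0.19], [0, 0, -0.25], [0, 0, -0.31], [0, 0, -0.37], [0, 0, -0.44], [0, 0, -0.5], [0, 0, -0.56], [0, 0, -0.623]], grip=[0.6, 0.6, 0.6, 0.6, 0.6, 0.6, 0.6, 0.6, 0.6, 0.6])

```text
time_s: 1.4
eef_pos: [0.469, -0.0497, 0.2503]
eef_rot: [0.0, -0.11, 0.994, 0.0]
wrist_force: [0.7, 0.7, 0.6]
opening: 0.603
grasp_force: 0.0
```

Run:
```python
from h import *
o=readout.get_obs();print(o['time_s'],o['eef_pos'],o['opening'],o['wrist_force'],rel((.51,-.147,.25),np.radians(192.5)))
c=cam('wrist');save(c,'w1.png');np.save('w1.npy',c,allow_pickle=True)
```

```text
1.4 [ 0.4689975  -0.04972087  0.25034839] 0.6027316936428533 [0.67780083 0.66022263 0.58063746] (array([ -18.8, -103.9,    0.4]), array([0.    , 0.0005, 0.0016]))
```

View pics/w1.png

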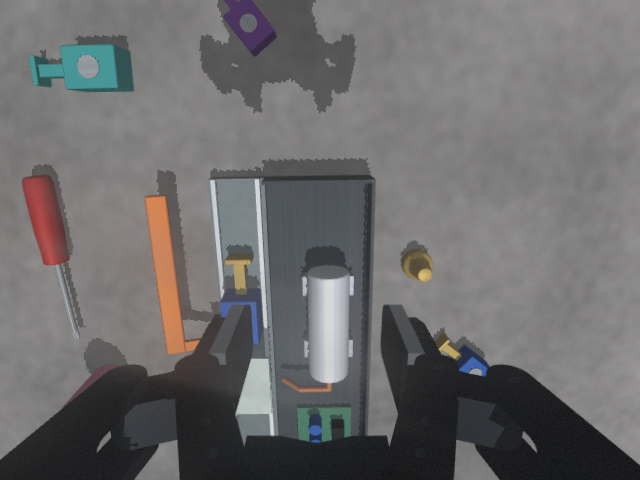

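The wrist view shows the orange bar from (157,196) to (175,352), the brass pad at (239,258), the blue block at (240,310) partly behind a finger, and the heater tube at (328,325). Next I'll measure the bar's direction and edges, and the pad.

```bash
cat >> h.py <<'E'
def mask(c,lo,hi,box):
    hsv=cv2.cvtColor(c['color'],cv2.COLOR_RGB2HSV);m=cv2.inRange(hsv,np.array(lo),np.array(hi));k=np.zeros_like(m);x0,y0,x1,y1=box;k[y0:y1,x0:x1]=m[y0:y1,x0:x1];return k
def barfit(c,box,z):
    m=mask(c,(5,150,90),(18,255,255),box);L=[];Rr=[]
    for v in range(box[1],box[3],2):
        u=np.flatnonzero(m[v])
        if len(u)>6: L.append(onplane(c,(u[0]-.5,v),z)[:2]);Rr.append(onplane(c,(u[-1]+.5,v),z)[:2])
    out=[]
    for P in(L,Rr):
        l=cv2.fitLine(np.float32(P)*1000,cv2.DIST_HUBER,0,.01,.01).ravel();s=np.sign(l[0]);out.append((np.degrees(np.arctan2(l[1]*s,l[0]*s)),l[2:]))
    return out
E
python3 - <<'E'
from h import *
c=np.load('w1.npy',allow_pickle=True).item()
for n,c_,b in(('w',c,(130,205,200,335)),('t',np.load('top.npy',allow_pickle=True).item(),(400,210,440,268))):
    f=barfit(c_,b,.042);print(n,f)
    for k in 0,1:
        pass
m=mask(c,(5,150,90),(18,255,255),(130,180,200,360));ys,xs=np.nonzero(m);v=ys.min();print('bar near end',v,xs[ys<=v+1].mean(),onplane(c,(xs[ys<=v+1].mean(),v),.042))
m=mask(c,(15,80,80),(32,255,255),(215,240,265,290));ys,xs=np.nonzero(m)
w=[(v,(xs[ys==v].min(),xs[ys==v].max())) for v in np.unique(ys)];print(w)
for v in (253,258,262): print(depthpt(c,(239,v)))
c2=np.load('top.npy',allow_pickle=True).item()
print(depthpt(c,(170,300)),depthpt(c,(158,215)))
for uv in((213,180),(373,180),(262,180)): print('corner',uv,onplane(c,uv,.036),depthpt(c,uv))
E
```

```text
w [(np.float32(13.479419), array([ 564.93054, -176.42526], dtype=float32)), (np.float32(13.548706), array([ 548.06335, -163.03171], dtype=float32))]
t [(np.float32(13.430138), array([ 548.59766, -164.51678], dtype=float32)), (np.float32(13.411222), array([ 548.78143, -181.44145], dtype=float32))]
bar near end 196 157.25925925925927 [ 0.47946229 -0.18593029  0.042     ]
[(np.int64(256), (np.int64(251), np.int64(252))), (np.int64(259), (np.int64(227), np.int64(250))), (np.int64(260), (np.int64(225), np.int64(250))), (np.int64(261), (np.int64(225), np.int64(250))), (np.int64(262), (np.int64(225), np.int64(250))), (np.int64(263), (np.int64(225), np.int64(250))), (np.int64(264), (np.int64(227), np.int64(246))), (np.int64(265), (np.int64(234), np.int64(244))), (np.int64(266), (np.int64(234), np.int64(244))), (np.int64(267), (np.int64(234), np.int64(244))), (np.int64(268), (np.int64(234), np.int64(244))), (np.int64(269), (np.int64(234), np.int64(244))), (np.int64(270), (np.int64(234), np.int64(244))), (np.int64(271), (np.int64(234), np.int64(244))), (np.int64(272), (np.int64(234), np.int64(
[... 612 characters left out ...]
(np.int64(235), np.int64(245))), (np.int64(286), (np.int64(235), np.int64(245))), (np.int64(287), (np.int64(235), np.int64(245))), (np.int64(288), (np.int64(236), np.int64(245))), (np.int64(289), (np.int64(237), np.int64(245)))]
[ 0.52400612 -0.11243243  0.01570723]
[ 0.5232496  -0.1096472   0.03113557]
[ 0.52574127 -0.1085707   0.03466893]
[ 0.57444316 -0.16459137  0.040969  ] [ 0.49676331 -0.18452943  0.03915657]
corner (213, 180) [ 0.45677109 -0.14242755  0.036     ] [ 0.45948813 -0.14582609  0.02097378]
corner (373, 180) [ 0.42683157 -0.00877679  0.036     ] [ 0.42686485 -0.0087154   0.03563867]
corner (262, 180) [ 0.44767116 -0.10136291  0.036     ] [ 0.45084792 -0.10352027  0.01535208]
```

```bash
cat >> h.py <<'E'
TH=np.radians(13.45);U=np.array([np.cos(TH),np.sin(TH)]);N=np.array([-U[1],U[0]]);O=.5781*U-.2612*N
def ch(p): "world->chassis mm"; d=np.asarray(p)[:2]-O; return np.round([d@U*1000,d@N*1000,p[2]*1000],1)
def wd(x,y,z): return np.append(O+(x*U+y*N)/1000,z/1000)
E
python3 - <<'E'
from h import *
print(rel(wd(-116,-1,85),TH+np.pi),ch(readout.get_obs()['eef_pos']))
E
```

```text
(array([-18. , -96.6, 166.1]), array([-0.0053,  0.0013, -0.0162])) [-132.7   96.8  250.6]
```

Emit:
play_rows(xyz=[[-9, -48, 0], [-18, -96, 0], [-18, -96, 30], [-18, -96, 65], [-18, -96, 100], [-18, -96, 130], [-18, -96, 150], [-18, -96, 160], [-18, -96, 166], [-18, -96, 166]], rot=[[0, 0, 0], [0, 0, -0.016], [0, 0, -0.016], [0, 0, -0.016], [0, 0, -0.016], [0, 0, -0.016], [0, 0, -0.016], [0, 0, -0.016], [0, 0, -0.016], [0, 0, -0.016]], grip=[0.6, 0.6, 0.6, 0.6, 0.6, 0.6, 0.6, 0.6, 0.6, 0.6])

```text
time_s: 2.7
eef_pos: [0.5071, -0.1375, 0.0845]
eef_rot: [0.0, -0.117, 0.993, -0.0]
wrist_force: [0.5, 0.2, -0.2]
opening: 0.6
grasp_force: 0.0
```

Run:
```python
from h import *
o=readout.get_obs();print(o['time_s'],o['eef_pos'],ch(o['eef_pos']),o['wrist_force'],rel(wd(-116,-1,85),TH+np.pi))
c=cam('wrist');s=cam('scene');np.save('w2.npy',c,allow_pickle=True)
im=np.hstack([cv2.resize(c['color'],(400,300)),cv2.resize(s['color'][200:380,170:410],(400,300))])
cv2.imwrite('pics/w2.png',im[:,:,::-1])
```

```text
2.7 [ 0.50714945 -0.13746746  0.08451641] [-116.8    9.5   84.5] [ 0.4938963   0.18324397 -0.22802625] (array([ -0.8, -10.5,  -0.5]), array([-0.0002,  0.0002, -0.0005]))
```

View pics/w2.png

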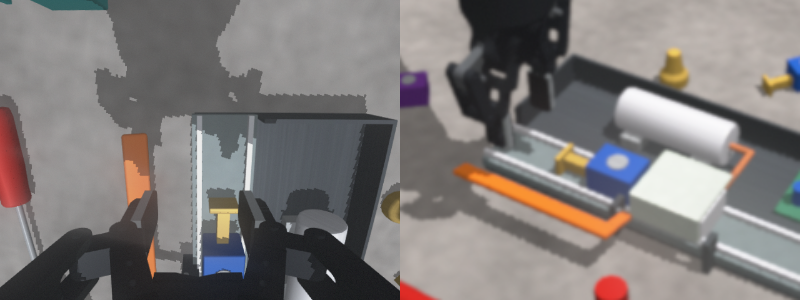

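The tool is about 10 mm short to the side: the left finger sits inside the bar and the right one beyond the pad. I'll check the fingertip geometry in tool coordinates from depth before descending.

Run:
```python
from h import *
c=np.load('w2.npy',allow_pickle=True).item()
K=c['camera_matrix'];v,u=np.mgrid[0:480:1,0:640:1]
x=(u-K[0,2])/K[0,0];y=(v-K[1,2])/K[1,1];d=cv2.undistortPoints(np.stack([u,v],-1).reshape(-1,1,2).astype(np.float64),K,np.array([c['k1'],0,0,0])).reshape(480,640,2)
z=c['depth'];P=np.stack([d[...,0]*z,d[...,1]*z,z,np.ones_like(z)],-1)@c['hand_eye'].T*1000
s=(z>0)&(np.abs(P[...,0])<20)&(np.abs(P[...,1])<60)&(P[...,2]>-30)&(P[...,2]<28)
for sg in(-1,1):
    q=P[s&(P[...,1]*sg>0)]
    for zb in range(-30,28,6):
        w=q[(q[:,2]>=zb)&(q[:,2]<zb+6)]
        if len(w)>20: print(sg,zb,len(w),'x',np.percentile(w[:,0],[2,98]).round(1),'y',np.percentile(w[:,1],[2,98]).round(1))
    print('max z',np.percentile(q[:,2],99.5))
```

```text
-1 -30 686 x [ 6.  13.8] y [-51.5 -26.7]
-1 -24 717 x [-8.7 12. ] y [-33.8 -25. ]
-1 -18 545 x [-9.7 11.6] y [-38.2 -25.1]
-1 -12 541 x [-9.8 11.7] y [-38.4 -25.2]
-1 -6 497 x [-9.8 11.7] y [-38.3 -25.2]
-1 0 430 x [-9.8 11.6] y [-38.5 -25.1]
-1 6 343 x [-9.9 11.7] y [-37.3 -25.1]
-1 12 114 x [-9.4 11.1] y [-30.8 -25.1]
max z 15.199084135979911
1 -30 669 x [ 6.4 13.9] y [27.4 51.8]
1 -24 756 x [-8.8 12. ] y [25.7 33.6]
1 -18 555 x [-10.   11.8] y [25.6 38.7]
1 -12 549 x [-9.4 11.7] y [25.6 39.1]
1 -6 476 x [-9.6 11.8] y [25.7 39.2]
1 0 431 x [-9.6 11.7] y [25.7 39.1]
1 6 314 x [-9.3 11.7] y [25.8 37.8]
1 12 111 x [-9.1 11.1] y [26.  31.8]
max z 15.176442397662449
```

Emit:
play_rows(xyz=[[0, -6, 0], [0, -12, 0], [0, -12, 6], [0, -12, 14], [0, -12, 22], [0, -12, 29], [0, -12, 35], [0, -12, 41], [0, -12, 45], [0, -12, 47]], rot=[[0, 0, 0], [0, 0, 0], [0, 0, 0], [0, 0, 0], [0, 0, 0], [0, 0, 0], [0, 0, 0], [0, 0, 0], [0, 0, 0], [0, 0, 0]], grip=[0.7, 0.7, 0.7, 0.7, 0.7, 0.7, 0.7, 0.7, 0.7, 0.7])

```text
time_s: 4.05
eef_pos: [0.5101, -0.1494, 0.0374]
eef_rot: [0.0, -0.117, 0.993, -0.0]
wrist_force: [-0.2, -1.7, 4.2]
opening: 0.697
grasp_force: 2.3
```

```bash
cat > chk.py <<'E'
from h import *
import sys
o=readout.get_obs();print(o['time_s'],ch(o['eef_pos']),o['wrist_force'].round(2),o['torque'].round(2),o['opening'])
c=cam('wrist');s=cam('scene')
im=np.hstack([cv2.resize(c['color'],(400,300)),cv2.resize(s['color'][200:380,170:410],(400,300))])
cv2.imwrite('pics/'+sys.argv[1],im[:,:,::-1])
# white flap top plate height from scene depth: fit its plane tilt
m=mask(s,(20,0,140),(60,60,255),(305,285,375,345));m=cv2.erode(m,np.ones((5,5)))
P=np.array([depthpt(s,(u,v)) for v,u in zip(*np.nonzero(m)) if s['depth'][v,u]>0])
if len(P)>20:
    Q=np.array([ch(p) for p in P]);Q=Q[Q[:,2]>50];A=np.c_[Q[:,:2],np.ones(len(Q))];k=np.linalg.lstsq(A,Q[:,2],rcond=None)[0];print('flap tilt est',np.arctan(k[1]),len(Q),Q[:,2].max())
E
python3 chk.py w3.png
```

```text
4.05 [-116.7   -2.8   37.4] [-0.16 -1.71  4.23] [-0.45  0.07 -0.06] 0.6972942488146102
flap tilt est 0.5424016623841257 1640 82.0
```

View pics/w3.png

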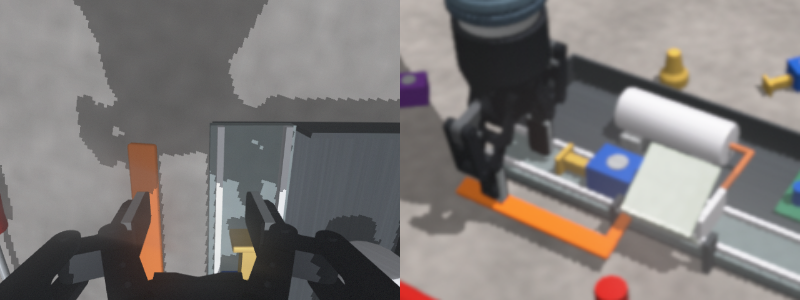

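The flap is up at 0.54 rad with 4.2 N on the bar, and the right finger is behind the pad. I'll check the finger and pad overlap numerically before pushing.

Run:
```python
from h import *
c=cam('wrist')
m=mask(c,(15,80,60),(32,255,255),(340,330,430,440));z=c['depth']
P=np.array([ch(depthpt(c,(u,v))) for v,u in zip(*np.nonzero(m)) if z[v,u]>0]);P=P[(P[:,2]>30)&(P[:,2]<40)]
Q=P[P[:,0]<P[:,0].min()+8]
print('pad top x',np.percentile(P[:,0],2),'y',np.percentile(Q[:,1],[2,98]))
q=np.array([ch(depthpt(c,(u,v))) for v in range(300,460,2) for u in range(370,480,2) if z[v,u]>0])
for a in range(20,50,5):
    w=q[(q[:,2]>=a)&(q[:,2]<a+5)&(q[:,0]<-100)&(q[:,0]>-132)&(q[:,1]>18)&(q[:,1]<48)]
    if len(w)>5: print(a,len(w),np.percentile(w,[2,98],axis=0).round(1).tolist())
```

```text
pad top x -95.0 y [19.452 31.948]
20 12 [[-126.2, 27.3, 23.1], [-110.1, 29.7, 24.9]]
25 57 [[-128.4, 27.3, 25.0], [-107.0, 34.0, 29.9]]
30 84 [[-128.6, 27.2, 30.1], [-107.0, 40.0, 34.9]]
35 103 [[-128.5, 27.2, 35.0], [-107.2, 40.6, 39.7]]
40 106 [[-128.4, 27.2, 40.1], [-107.3, 40.4, 44.7]]
45 122 [[-128.5, 27.2, 45.1], [-107.1, 40.6, 49.8]]
```

Emit:
play_rows(xyz=[[-5, 0, 0], [-9, 0, 0], [-12, 0, 0], [-15, 0, 0], [-19, 0, 0], [-23, 0, 0], [-27, 0, 0], [-31, 0, 0], [-35, 0, 0], [-39, 0, 0]], rot=[[0, 0, 0], [0, 0, 0], [0, 0, 0], [0, 0, 0], [0, 0, 0], [0, 0, 0], [0, 0, 0], [0, 0, 0], [0, 0, 0], [0, 0, 0]], grip=[0.7, 0.7, 0.7, 0.7, 0.7, 0.7, 0.7, 0.7, 0.7, 0.7])

```text
time_s: 5.45
eef_pos: [0.5479, -0.14, 0.0373]
eef_rot: [-0.0, -0.117, 0.993, 0.0]
wrist_force: [-2.8, -2.2, 4.0]
opening: 0.7
grasp_force: 2.4
```

```bash
python3 chk.py w4.png
```

```text
5.45 [-77.7  -2.4  37.3] [-2.83 -2.25  4.02] [-0.44  0.49  0.  ] 0.699575886723462
flap tilt est 0.5453372145923575 1643 82.6
```

View pics/w4.png

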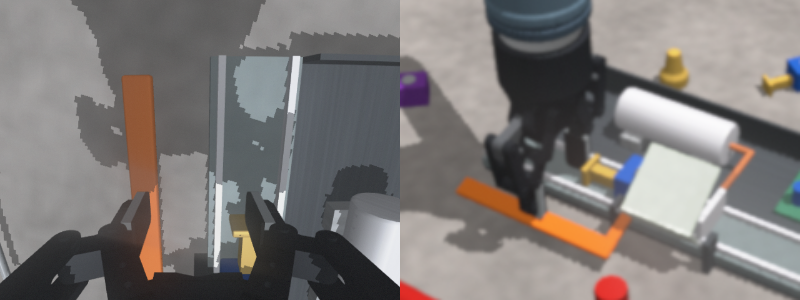

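The flap is still at 0.545 rad and the block is going under it, with the finger on the pad. I'll carry on to the stop.

Emit:
play_rows(xyz=[[-4, 0, 0], [-8, 0, 0], [-12, 0, 0], [-16, 0, 0], [-20, 0, 0], [-24, 0, 0], [-28, 0, 0], [-31, 0, 0], [-34, 0, 0], [-36, 0, 0]], rot=[[0, 0, 0], [0, 0, 0], [0, 0, 0], [0, 0, 0], [0, 0, 0], [0, 0, 0], [0, 0, 0], [0, 0, 0], [0, 0, 0], [0, 0, 0]], grip=[0.7, 0.7, 0.7, 0.7, 0.7, 0.7, 0.7, 0.7, 0.7, 0.7])

```text
time_s: 6.8
eef_pos: [0.5829, -0.1317, 0.0373]
eef_rot: [0.0, -0.117, 0.993, -0.0]
wrist_force: [-2.7, -2.5, 4.7]
opening: 0.701
grasp_force: 2.7
```

Emit:
play_rows(xyz=[[-0.5, 0, 0], [-1, 0, 0], [-1.5, 0, 0], [-2, 0, 0], [-2, 0, 0], [-2, 0, 0], [-2, 0, 0], [-2, 0, 0], [-2, 0, 0], [-2, 0, 0]], rot=[[0, 0, 0], [0, 0, 0], [0, 0, 0], [0, 0, 0], [0, 0, 0], [0, 0, 0], [0, 0, 0], [0, 0, 0], [0, 0, 0], [0, 0, 0]], grip=[0.7, 0.7, 0.7, 0.7, 0.7, 0.7, 0.7, 0.7, 0.7, 0.7])

```text
time_s: 8.05
eef_pos: [0.5834, -0.1315, 0.0372]
eef_rot: [-0.001, -0.117, 0.993, 0.0]
wrist_force: [-8.3, -4.3, 8.8]
opening: 0.699
grasp_force: 5.5
```

```bash
python3 chk.py w5.png
```

```text
8.05 [-41.3  -2.4  37.2] [-8.3  -4.3   8.79] [-0.54  1.32  0.13] 0.6988726522295858
flap tilt est 0.5504585147560074 1651 81.5
```

Run:
```python
from h import *
c=cam('wrist');z=c['depth']
m=mask(c,(15,80,60),(32,255,255),(340,330,430,460))
P=np.array([ch(depthpt(c,(u,v))) for v,u in zip(*np.nonzero(m)) if z[v,u]>0]);P=P[(P[:,2]>30)&(P[:,2]<42)]
print('pad top x',np.percentile(P[:,0],[2,5,50]),len(P),np.percentile(P[:,2],[5,50,95]))
ys,xs=np.nonzero(m);print(ys.min(),xs.min())
for v in range(ys.min(),ys.min()+12,2): print(v,ch(onplane(c,(xs[ys==v].mean(),v),.035)),ch(depthpt(c,(xs[ys==v].mean(),v))))
t=cam('top');s=cam('scene')
im=np.hstack([cv2.resize(c['color'],(400,300)),cv2.resize(s['color'][220:370,230:430],(400,300))])
cv2.imwrite('pics/w6.png',im[:,:,::-1])
```

```text
pad top x [-30.9 -30.6 -13.5] 1334 [30.2 30.9 35. ]
343 372
343 [-41.9  24.3  35. ] [-30.3  28.4  15.4]
345 [-41.1  23.   35. ] [-30.8  26.5  17.8]
347 [-40.3  23.4  35. ] [-30.8  26.6  19.3]
349 [-39.4  23.4  35. ] [-30.8  26.3  20.8]
351 [-38.6  23.4  35. ] [-31.1  26.   22.8]
353 [-37.8  23.2  35. ] [-31.   25.5  24.1]
```

View pics/w6.png

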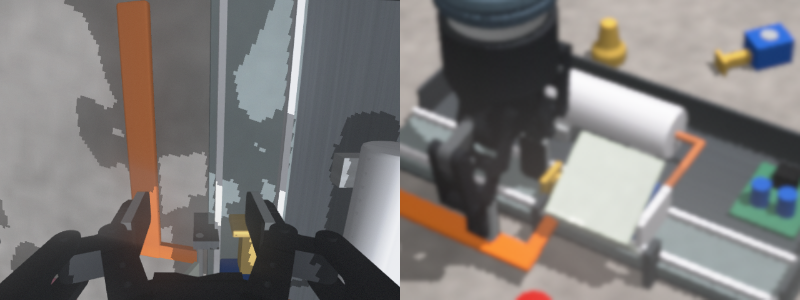

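The pad face is at x = -30.8, against -30 when home. I'll press a little more to confirm the hard stop.

Emit:
play_rows(xyz=[[-0.5, 0, 0], [-1, 0, 0], [-1.5, 0, 0], [-2, 0, 0], [-2, 0, 0], [-2, 0, 0], [-2, 0, 0], [-2, 0, 0], [-2, 0, 0], [-2, 0, 0]], rot=[[0, 0, 0], [0, 0, 0], [0, 0, 0], [0, 0, 0], [0, 0, 0], [0, 0, 0], [0, 0, 0], [0, 0, 0], [0, 0, 0], [0, 0, 0]], grip=[0.7, 0.7, 0.7, 0.7, 0.7, 0.7, 0.7, 0.7, 0.7, 0.7])

```text
time_s: 9.55
eef_pos: [0.5836, -0.1315, 0.0371]
eef_rot: [-0.003, -0.117, 0.993, 0.0]
wrist_force: [-15.9, -6.0, 13.0]
opening: 0.701
grasp_force: 9.3
```

```bash
python3 chk.py w7.png
python3 - <<'E'
from h import *
c=cam('wrist')
for v in range(345,360,2):print(ch(depthpt(c,(374,v))),ch(depthpt(c,(380,v))))
E
```

```text
9.55 [-41.1  -2.4  37.1] [-15.93  -5.98  13.04] [-0.78  2.57  0.41] 0.7011577726237237
flap tilt est 0.559844401558681 1653 82.5
[-30.9  21.8  18. ] [-30.6  24.4  17.4]
[-30.8  21.6  19.4] [-30.8  24.   19.3]
[-30.9  21.3  21.1] [-30.5  23.9  20.4]
[-30.9  21.1  22.6] [-30.7  23.6  22.2]
[-30.2  21.1  22.9] [-30.6  23.4  23.6]
[-30.9  20.7  25.5] [-30.2  23.3  24.5]
[-30.3  20.7  26.1] [-30.4  23.   26.2]
[-31.1  20.2  28.7] [-31.1  22.6  28.6]
```

That is a hard stop: 2 mm more command gave 0.2 mm of motion and 16 N. I'll back off along the channel, then rise.

Emit:
play_rows(xyz=[[3, 0, 0], [8, 0, 0], [14, 0, 0], [20, 0, 0], [22, 0, 0], [22, 0, -6], [22, 0, -12], [22, 0, -18], [22, 0, -24], [22, 0, -32]], rot=[[0, 0, 0], [0, 0, 0], [0, 0, 0], [0, 0, 0], [0, 0, 0], [0, 0, 0], [0, 0, 0], [0, 0, 0], [0, 0, 0], [0, 0, 0]], grip=[0.7, 0.7, 0.7, 0.7, 0.7, 0.7, 0.7, 0.7, 0.7, 0.7])

```text
time_s: 10.95
eef_pos: [0.5647, -0.1356, 0.0692]
eef_rot: [-0.001, -0.117, 0.993, 0.0]
wrist_force: [0.6, -0.4, 0.3]
opening: 0.702
grasp_force: 0.0
```

Emit:
play_rows(xyz=[[0, 0, -15], [0, 0, -35], [10, 0, -60], [30, 0, -90], [55, 0, -120], [80, 0, -140], [100, 0, -150], [110, 0, -150], [110, 0, -150], [110, 0, -150]], rot=[[0, 0, 0], [0, 0, 0], [0, 0, 0], [0, 0, 0], [0, 0, 0], [0, 0, 0], [0, 0, 0], [0, 0, 0], [0, 0, 0], [0, 0, 0]], grip=[0.7, 0.7, 0.7, 0.7, 0.7, 0.7, 0.7, 0.7, 0.7, 0.7])

```text
time_s: 12.2
eef_pos: [0.4584, -0.1613, 0.219]
eef_rot: [-0.0, -0.117, 0.993, 0.0]
wrist_force: [0.2, 0.3, 0.3]
opening: 0.701
grasp_force: 0.0
```

```bash
python3 chk.py w8.png
python3 - <<'E'
from h import *
c=cam('wrist')
m=mask(c,(15,80,60),(32,255,255),(0,0,640,480));z=c['depth']
P=np.array([ch(depthpt(c,(u,v))) for v,u in zip(*np.nonzero(m)) if z[v,u]>0])
P=P[(P[:,0]>-60)&(P[:,0]<0)&(P[:,1]>15)&(P[:,1]<50)];print(len(P),np.percentile(P,[2,50,98],axis=0))
E
```

```text
12.2 [-169.8   -2.3  219. ] [0.2  0.33 0.35] [0.04 0.06 0.05] 0.7011346599320698
flap tilt est -0.003916322018383642 1173 58.5
320 [[-30.462  20.904  29.4  ]
 [-18.45   31.1    31.1  ]
 [ -1.138  41.524  35.562]]
```

View pics/w8.png

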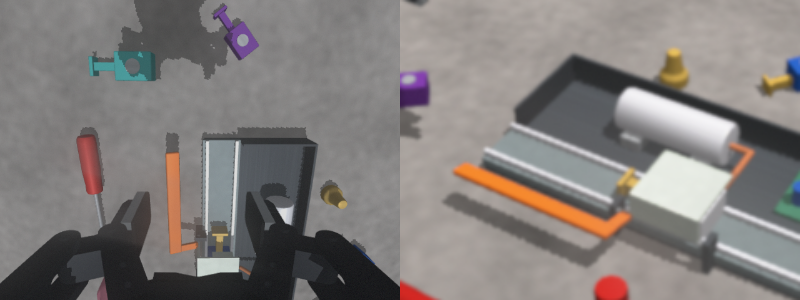

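The flap is shut (tilt about 0), the pad face is at x = -30.5 against -30 when home, and it is centred at y ≈ 31. The arm is clear and nothing else was moved.

```bash
python3 -c "
from bench import ctrl
print(ctrl.hand_in())"
```

```text
the job is handed in; nothing more can be done
None
```

I pushed the cartridge home against the end stop while a finger held the flap open, then let the flap shut behind it, moved clear and handed the job in at about 12 s; it returned no verdict.

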